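# Check the reagent case and take out the wrong bottle

## Robot

A 6-joint arm with a two-finger parallel gripper is mounted at the origin on the work surface. World frame = base frame: x ahead of the robot, y to its left, z up, the work surface at z = 0. Lengths are in mm, angles in degrees, forces in N, time in s.
With the tool pointing down it reaches from about 300 to 850 mm from the base axis. Payload 4.2 kg.
Tool frame: the origin (TCP) lies midway between the tips of the shut fingers; the grasp point (between the pads) lies 19 mm behind it (pinch_z is the distance from the TCP to the grasp point, in mm); z points along the fingers, y is the line along which they close (so a half turn about z gives the same grasp; the last joint's range is limited). The gripper opens to 91 mm and grips with 3 to 60 N. Pads are 32 mm wide; open, the fingers measure 118 mm over their backs; the gripper's body (76 mm by 178 mm) begins 60 mm behind the grasp point.
Start: joints at [-75.745, 18.312, 89.639, -0, 72.044, -1.146], TCP at [152.708, -554.368, 213.976] pointing down, gripper open.
Joint ranges: [-177.97, 177.97], [-48.28, 115.42], [12.27, 149.76], [-77.06, 257.06], [2.81, 150.46], [-146.56, 146.56]. Speed limits (degrees/s): [147.25, 147.25, 180, 180, 180, 180].

## Interface

Orientations are given as [roll, pitch, yaw] about the fixed x, y, z axes, in that order (R = Rz(yaw) Ry(pitch) Rx(roll)).
In Python, from workcell import * gives the robot as it stands.
- The arm moves only by the tool step_arm, never from a script. Its argument "steps" is a list of rows, each a list of 7 numbers: the turn, a rotation vector about the tool's x, y, z in degrees, then the shift along the tool's x, y, z in mm, then the opening, from 0 (shut) to 1 (fully open). In form: [[rx, ry, rz, x, y, z, hand], ...]. A call has exactly 8 rows; each row shifts and turns the commanded pose from where the row before left it, along the tool's axes as they then stand; what a row does not reach is not made up. A row lasts 1/8 s, in which the tool goes at most 62.5 mm and 10.7 degrees, less where a joint would pass 70% of its speed; a pose out of reach is approached as far as the arm can. A call is refused whole if a number of a shift passes 62.5 or a number of a turn 10.7, either way. A call with a gripper value outside its range is refused whole. The fingers move at their own pace and stop on an object; "force" is the grip in N (left out, the last holds). Time passes only in rows, so rows that do not move let the fingers close, or fill a call up. It gives the time, the measured TCP pose, the force, the opening and the grip force at its end, in the units of the state.
- state(): the state, without advancing time (a new reading comes with each control period).
- grab_frame(name): name is "scene" or "top" or "wrist"; returns a dict with "image" (400x640x3 uint8, blue, green, red), "fovy" (degrees; the focal length in pixels is half the picture's height over the tangent of half this angle, whatever the lens; pixels are square), "cx", "cy" (the principal point, pixels), "origin" and "rotation" of the camera in the world; the wrist camera has in their place "tool_from_camera" (4x4, takes a point from camera to tool coordinates, whose origin is the TCP and whose axes are the flange's). Camera axes: x right, y down, z forward; pixel columns grow to the right and rows downward; lengths in mm; the calibration is good to about 2 mm. A picture is of the moment at which its call begins: read the wrist's pose just before it. There is no depth.
- job_done(): hands the job in; it is judged then, once.
The state is a dict: "time_s": time; "qpos": joint angles; "qvel": joint speeds; "effort": joint torques, N m; "ee_pos": TCP position; "ee_rot": TCP orientation; "force": force on the tool from outside, world axes, zero at the start; "torque": the same for the moment, N m; "gripper_width": finger opening in mm; "gripper_force": force on a finger pad.
Only numpy, scipy, OpenCV 4.12 (cv2) and the standard library are available. Lean on these libraries where they do the work, as an engineer would, in place of code of your own. Each camera call takes 0.05 s, during which the arm holds its last target. There are 200 camera calls.

## Task

Open the grey reagent case and compare its three bottles with the layout labels on its front ledge: a printed square means a square bottle, a printed disc a round one. One bottle stands in a compartment where it does not belong; lift it out and stand it upright in the steel tray. Leave the other two bottles where they are and the lid standing upright, open.

Things in the scene. Friction and masses are not known exactly. Their poses are not given: they have to be found in the camera images.
- lid (a joint): angle of the case's lid in rad: 0 closed, grows as it opens, stop at 1.9. It starts between closed and slightly ajar (0.2). The hinge is stiff (about 2 N at the knob): the lid stays at whatever angle it is left. Plain grey plate 8 mm thick over the whole top of the case.
- lid_handle (a point): grip point in the head of the lid's black knob, which stands on the lid's upper face: head 28 mm across, spanning 8 mm above and below this point along the knob; stem 12 mm thick below it. It lies 120 mm from the hinge line towards the lid's free edge (30 mm short of that edge) and 43 mm above the lid's underside, midway along y; it swings with the lid.
- lid_hinge (a point): middle of the lid's hinge line, along the far top edge of the case, 70 mm above the table and 75 mm along +x from the case's centre. The hinge line runs along the case's y.
- case: grey case, fixed, 150 (x) by 320 (y) by 70 mm high; walls, floor 5 mm. Origin: centre of its underside, on the table; its -x side faces the robot, give or take its yaw. Compartment centres at x = 0, y = -100, 0, +100 mm; dividers 21 mm high. Front ledge 12 mm high, x = -75 to -145 mm, with a label for each compartment.
- square_label: the one paper label (56 by 70 mm, flat on the case's front ledge) printed with a black 38 mm square. Origin: its centre; axes as the case's. The compartment it stands for has its centre 111 mm from it along +x. The other two labels bear a black 38 mm disc, for round bottles.
- square_a: square white bottle: body 38 by 38 by 48 mm high, on it a grey cap 28 mm across, 10 mm high; about 60 g. Origin: centre of its underside, z up, x and y square to its sides. Starts upright on the floor (5 mm above the table) of a compartment, within 8 mm of its centre. Of the two square bottles one stands rightly in the square-labelled compartment, one wrongly in a disc-labelled one.
- square_b: square white bottle, the same as square_a; either of the two may be the wrongly packed one.
- round: round white bottle: body 38 mm across and 48 mm high, the same cap, 58 mm in all; correctly packed in a disc-labelled compartment. Origin: centre of its underside, z up.
- tray: open steel tray on the table, fixed, 150 by 150 mm, rim 20 mm high, walls and floor 4 mm. Origin: centre of its underside on the table. Stands empty at the start. Other bottles and things on the table are bystanders and have no part in the job.

How it is judged (in metres and radians):
On the way:
1. the lid is opened wide (past 1.2 rad) (value of joint lid above 1.2 rad), for 0.2 s.
At the end, for the whole second after the job is handed in: The square bottle that stood in a disc-labelled compartment stands upright (within 10 degrees) and at rest on the floor of the tray; the other square bottle and the round one are upright in their compartments, within 20 mm of where they started; the lid is open past 1.2 rad (value of joint lid above 1.2 rad and distance of round from where it was at the start of the episode below 0.02 m and linear speed of round below 0.02 m/s and angle between round's own z axis and vertical below 0.175 rad and (((y of square_a in the frame of square_label between -0.035 and 0.035 m and x of square_a in the frame of square_label between 0.055 and 0.165 m) and distance of square_a from where it was at the start of the episode below 0.02 m and linear speed of each of square_a, square_b below 0.02 m/s and angle between each of square_a, square_b's own z axis and vertical below 0.175 rad and x of square_b in the frame of tray between -0.075 and 0.075 m and y of square_b in the frame of tray between -0.075 and 0.075 m and z of square_b in the frame of tray between 0 and 0.012 m) or ((y of square_b in the frame of square_label between -0.035 and 0.035 m and x of square_b in the frame of square_label between 0.055 and 0.165 m) and distance of square_b from where it was at the start of the episode below 0.02 m and linear speed of each of square_b, square_a below 0.02 m/s and angle between each of square_b, square_a's own z axis and vertical below 0.175 rad and x of square_a in the frame of tray between -0.075 and 0.075 m and y of square_a in the frame of tray between -0.075 and 0.075 m and z of square_a in the frame of tray between 0 and 0.012 m))); the robot touches nothing.
It fails at once if the round bottle is moved out of its place (over 30 mm) (distance of round from where it was at the start of the episode above 0.03 m).
It fails at once if the rightly packed square bottle is taken out of its compartment (the square-labelled compartment holds no square bottle, or it is lifted over 20 mm) (not (((y of square_a in the frame of square_label between -0.035 and 0.035 m and x of square_a in the frame of square_label between 0.055 and 0.165 m) and height (world z) of square_a below 0.025 m) or ((y of square_b in the frame of square_label between -0.035 and 0.035 m and x of square_b in the frame of square_label between 0.055 and 0.165 m) and height (world z) of square_b below 0.025 m))).
It also fails if it takes over 64 s, if anything falls off the work surface, if the arm or the gripper's body presses on something with over 40 N, if the wrist force passes 120 N, or if a joint passes its speed limit or range.

## Working session

There is one attempt and no reset: what is moved stays moved. The work goes in short steps, Python scripts to look and compute and a tool call to move; the robot and the scene stay as the last step left them, time stands still between calls to the robot, and variables do not carry over. Pictures are saved under pics/ and viewed, at most 10 in all, crops included, and the job is handed in when it is done.

Besides the shell and the picture viewer there is one more tool, called after "Call:" as a command line: name --pt "numbers of a row" for each row, then --argument value for the rest. step_arm: Moves the arm, as the interface text tells. Its arguments: {"type":"object","properties":{"steps":{"type":"array","items":{"type":"array","items":{"type":"number"}}},"force":{"type":"number"}},"required":["steps"]}

```bash
mkdir -p pics; cat > h.py <<'E'
from workcell import *
import numpy as np, cv2
def K(f):
    h=f["image"].shape[0]; return h/2/np.tan(np.radians(f["fovy"])/2)
def ray(f,u,v):
    d=np.array([(u-f["cx"])/K(f),(v-f["cy"])/K(f),1.]); return np.array(f["rotation"])@d
def onz(f,u,v,z):
    d=ray(f,u,v); o=np.array(f["origin"]); return o+d*(z-o[2])/d[2]
def proj(f,p):
    c=np.array(f["rotation"]).T@(np.array(p)-f["origin"]); return K(f)*c[:2]/c[2]+[f["cx"],f["cy"]]
E
python3 - <<'E'
from h import *
s=state();print(s)
for n in("scene","top"):
    f=grab_frame(n);cv2.imwrite(f"pics/{n}0.png",f["image"]);print(n,f["fovy"],f["cx"],f["cy"],f["origin"],f["rotation"])
E
```

```text
{'time_s': 0.0, 'qpos': array([-7.57457967e+01,  1.83500399e+01,  8.97052122e+01, -1.31310989e-03,
        7.20426364e+01, -1.14645821e+00]), 'qvel': array([-0.01743104,  0.00570604,  0.02251937, -0.03672809, -0.21869656,
       -0.00945041]), 'effort': array([-1.52289402e-03, -4.12465060e+01, -2.31974548e+01,  7.24281301e-02,
        4.56435978e-02, -1.47277733e-04]), 'ee_pos': array([ 152.56859491, -553.87996789,  213.14440947]), 'ee_rot': array([-1.79902106e+02, -7.10367410e-04,  1.54010668e+01]), 'force': array([0.10307056, 0.23406511, 0.51025646]), 'torque': array([ 0.02296911, -0.02802256, -0.00478892]), 'gripper_force': 0.0, 'gripper_width': 90.6561019891043}
scene 47.23278524977175 325.2419873170817 197.93220730675267 [1111.71770197  278.47580273  682.06439958] [-1.33302108e+02  4.88671830e-02  1.19921120e+02]
top 56.29815091468833 322.03615674335924 206.97372823894634 [396.99970118 -55.25803092 856.62254063] [-169.47134489   -0.89195114  -90.72893906]
```

```bash
cat > h.py <<'E'
from workcell import *
import numpy as np, cv2
from scipy.spatial.transform import Rotation as R
def RM(r): return R.from_euler("xyz",r,degrees=True).as_matrix()
def grab(n):
    s=state(); f=grab_frame(n)
    if n=="wrist":
        T=np.array(f["tool_from_camera"]); A=RM(s["ee_rot"])
        f["M"]=A@T[:3,:3]; f["origin"]=A@T[:3,3]+s["ee_pos"]
    else: f["M"]=RM(f["rotation"])
    return f
def K(f):
    h=f["image"].shape[0]; return h/2/np.tan(np.radians(f["fovy"])/2)
def ray(f,u,v): return f["M"]@np.array([(u-f["cx"])/K(f),(v-f["cy"])/K(f),1.])
def onz(f,u,v,z):
    d=ray(f,u,v); o=np.array(f["origin"]); return o+d*(z-o[2])/d[2]
def proj(f,p):
    c=f["M"].T@(np.array(p)-f["origin"]); return K(f)*c[:2]/c[2]+[f["cx"],f["cy"]]
E
```

```text
(no output)
```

View pics/scene0.png

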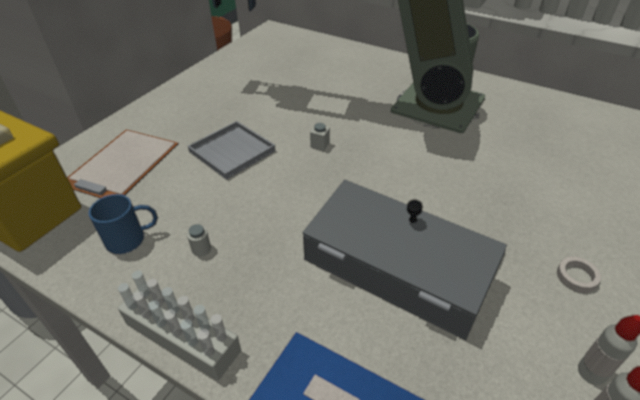

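View pics/top0.png

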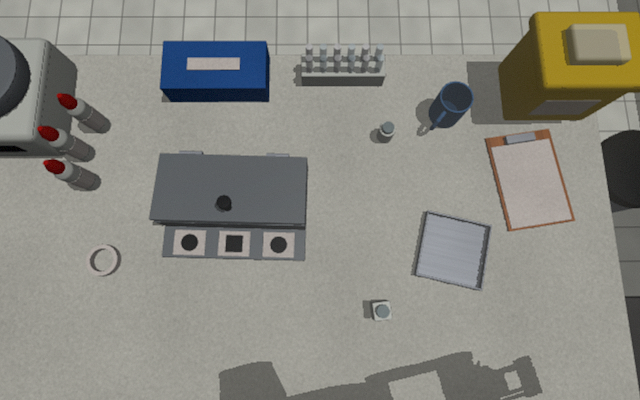

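```bash
python3 - <<'E'
from h import *
f=grab("top"); im=f["image"]; g=im.max(2)
def blobs(mask,a0,a1):
    n,l,st,c=cv2.connectedComponentsWithStats(mask.astype(np.uint8)); return [(c[i],st[i]) for i in range(1,n) if a0<st[i][4]<a1]
m=np.zeros_like(g,bool); m[228:258,165:305]=True
P=[]
for c,s in blobs((g<50)&m,60,900):
    p=onz(f,*c,12); P.append(p); print("label",c.round(1),s,p.round(1), "fill",s[4]/s[2]/s[3])
P=np.array(sorted(P,key=lambda p:p[1])); d=P[-1]-P[0]; print("yaw",np.degrees(np.arctan2(-d[0],d[1])),"dist",np.linalg.norm(d))
m=np.zeros_like(g,bool); m[185:218,205:240]=True
for c,s in blobs((g<40)&m,30,900): print("knob top",c,s); kt=c
fs=grab("scene"); gs=fs["image"].max(2); m=np.zeros_like(gs,bool); m[195:225,400:428]=True
for c,s in blobs((gs<40)&m,30,900): print("knob scene",c,s); ks=c
# head only: upper rows
def tri(a,ra,b,rb):
    A=np.c_[ra,-rb]; t=np.linalg.lstsq(A,b-a,rcond=None)[0]; p,q=a+t[0]*ra,b+t[1]*rb; return (p+q)/2,np.linalg.norm(p-q)
print(tri(np.array(f["origin"]),ray(f,*kt),np.array(fs["origin"]),ray(fs,414.5,207)))
# tray rim corners
hsv=cv2.cvtColor(im,cv2.COLOR_BGR2HSV)
t=[onz(f,u,v,20) for u,v in((426,211),(490,227),(481,289),(414,276))]; t=np.array(t); print(t.round(0),t.mean(0), np.linalg.norm(t-np.roll(t,1,0),axis=1))
# lid far corners at hinge
yaw=np.arctan2(-d[0],d[1]); Rz=np.array([[np.cos(yaw),-np.sin(yaw)],[np.sin(yaw),np.cos(yaw)]])
case=P.mean(0)[:2]+Rz@[111,0]; print("case",case, "hinge",case+Rz@[75,0])
for u,v in((162,154),(307,157),(150,220),(307,224)): print("lid corner@78 in case",Rz.T@(onz(f,u,v,78)[:2]-case))
crop=cv2.resize(fs["image"][170:340,290:520],None,fx=3,fy=3); cv2.imwrite("pics/crop.png",crop)
E
```

```text
label [189. 242.] [182 235  15  15 185] [476.7 229.5  12. ] fill 0.8222222222222223
label [233.6 242.9] [226 236  16  15 220] [473.5 129.6  12. ] fill 0.9166666666666666
yaw -1.8553168193509397 dist 99.97040480898232
knob top [223.78169014 202.5       ] [217 196  14  15 142]
knob scene [413.85074627 210.04477612] [408 201  13  22 201]
(array([543.25122145, 128.07357321, 125.2031739 ]), np.float64(2.851985702021875))
[[ 541. -307.   20.]
 [ 502. -451.   20.]
 [ 365. -418.   20.]
 [ 395. -272.   20.]] [ 450.85506505 -361.98248256   20.        ] [149.80907309 148.6249684  141.06787827 149.50000392]
case [586.04205561 175.98558932] hinge [661.00273826 173.55740968]
lid corner@78 in case [ 72.1084986  101.59964511]
lid corner@78 in case [  73.10272539 -211.70072577]
lid corner@78 in case [-72.31454962 112.47692495]
lid corner@78 in case [ -73.58628891 -215.6631062 ]
```

View pics/crop.png

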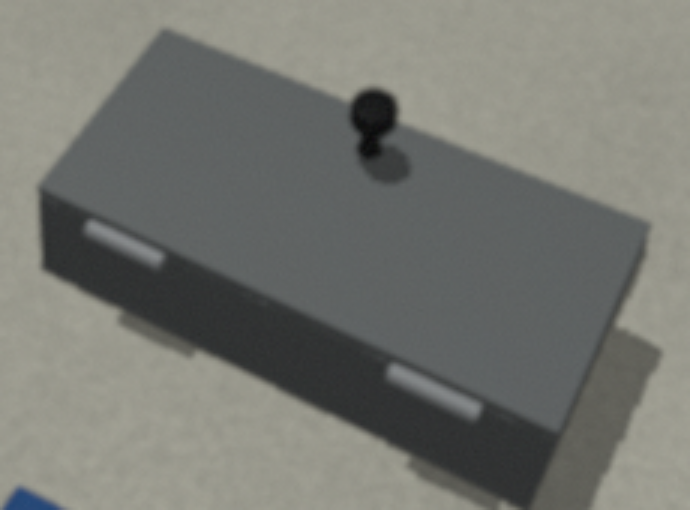

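Top view: the middle label (233,243) is the square and the outer two are discs, so the middle compartment takes the square bottle. The lid is ajar by about 0.1 rad; the knob is at about (543,128,125), and the tray centre at about (451,-362). Next I go above the knob.

Call:
step_arm --pt "0 0 8.65 0 0 0 1" --pt "0 0 8.65 0 0 0 1" --pt "0 0 0 26 -50 0 1" --pt "0 0 0 26 -50 0 1" --pt "0 0 0 26 -50 0 1" --pt "0 0 0 26 -50 0 1" --pt "0 0 0 26 -50 0 1" --pt "0 0 0 26 -50 0 1"

```text
time_s: 1.2
ee_pos: [319.1, -258.1, 214.0]
ee_rot: [180.0, -0.0, -1.9]
force: [1.1, -1.0, 0.2]
gripper_width: 91.2
gripper_force: 0.0
```

Call:
step_arm --pt "0 0 0 26 -50 0 1" --pt "0 0 0 26 -50 0 1" --pt "0 0 0 26 -50 0 1" --pt "0 0 0 26 -50 0 1" --pt "0 0 0 26 -50 0 1" --pt "0 0 0 26 -50 0 1" --pt "0 0 0 26 -50 0 1" --pt "0 0 0 26 -45 0 1"

```text
time_s: 2.2
ee_pos: [540.1, 130.2, 213.8]
ee_rot: [180.0, 0.0, -1.8]
force: [1.0, 0.8, -1.1]
gripper_width: 91.1
gripper_force: 0.0
```

```bash
python3 - <<'E'
from h import *
s=state(); print(s["time_s"],s["ee_pos"],s["ee_rot"])
f=grab("wrist"); cv2.imwrite("pics/w1.png",f["image"]); g=f["image"].max(2)
n,l,st,c=cv2.connectedComponentsWithStats((g<40).astype(np.uint8))
for i in range(1,n):
    if st[i][4]>150: print(c[i],st[i],onz(f,*c[i],133))
print(proj(f,[543.5,127.5,133]))
E
```

```text
2.2 [540.13646742 130.15182116 213.77424342] [ 1.79985757e+02  3.61170895e-04 -1.84883130e+00]
[ 95.21775038 331.35663604] [   0  254  220  111 8597] [439.10430918 325.86115991 133.        ]
[517.16097561 302.66097561] [490 287  51  24 410] [453.96955603 -28.62547428 133.        ]
[552.16102746 339.50310009] [ 413  289  227   68 5645] [417.91917428 -62.0271809  133.        ]
[500.09205021 396.64853556] [479 394  44   6 239] [360.86923054 -22.82371468 133.        ]
[620.21198157 396.64516129] [601 394  39   6 217] [ 357.16819178 -130.2347237   133.        ]
[325.37469793 204.14113686]
```

View pics/w1.png

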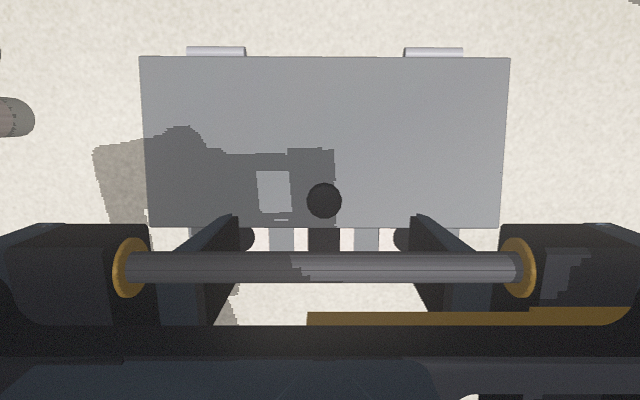

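Wrist view: the knob head is at (323,200), within 4 mm of the prediction, and lies between the fingers. Next I descend and grip it.

Call:
step_arm --pt "0 0 0 2 1 15 1" --pt "0 0 0 2 1 25 1" --pt "0 0 0 1 0 25 1" --pt "0 0 0 0 0 25 1" --pt "0 0 0 0 0 16 0.6" --pt "0 0 0 0 0 0 0" --pt "0 0 0 0 0 0 0" --pt "0 0 0 0 0 0 0" --force 20

```text
time_s: 3.25
ee_pos: [545.1, 126.1, 108.9]
ee_rot: [-180.0, -0.1, -1.9]
force: [-0.5, -0.2, -0.5]
gripper_width: 54.4
gripper_force: 0.0
```

Call:
step_arm --pt "0 0 0 0 0 0 0" --pt "0 0 0 0 0 0 0" --pt "0 0 0 0 0 0 0" --pt "0 0 0 0 0 0 0" --pt "0 0 0 0 0 0 0" --pt "0 0 0 0 0 0 0" --pt "0 0 0 0 0 0 0" --pt "0 0 0 0 0 0 0"

```text
time_s: 4.25
ee_pos: [544.8, 129.8, 108.3]
ee_rot: [-179.6, -0.1, -2.0]
force: [0.3, 11.5, -0.9]
gripper_width: 26.9
gripper_force: 20.0
```

```bash
python3 - <<'E'
import numpy as np
h=np.array([659.4,70]); p0=np.array([545.5,125.])
r=np.hypot(120,43); b=np.arctan2(43,120)
a0=np.arctan2(p0[1]-70,h[0]-p0[0]); print(np.hypot(*(p0-h)),r,a0-b)
a=np.linspace(a0,1.5+b,25); P=np.c_[h[0]-r*np.cos(a),h[1]+r*np.sin(a)]
print(np.c_[np.diff(P[:,0]),-np.diff(P[:,1])].round(0).astype(int).tolist(), P[-1])
E
```

```text
126.48403061256387 127.47156545677157 0.10577846936788848
[[3, -7], [4, -6], [4, -6], [4, -6], [5, -6], [5, -5], [5, -5], [6, -5], [6, -4], [6, -4], [6, -4], [7, -3], [7, -3], [7, -2], [7, -2], [7, -2], [7, -1], [7, -1], [7, 0], [7, 0], [7, 1], [7, 1], [7, 1], [7, 2]] [693.80382022 192.74109806]
```

Call:
step_arm --pt "0 0 0 3 -2 -7 0" --pt "0 0 0 4 -1 -6 0" --pt "0 0 0 4 -1 -6 0" --pt "0 0 0 4 0 -6 0" --pt "0 0 0 5 0 -6 0" --pt "0 0 0 5 0 -5 0" --pt "0 0 0 5 0 -5 0" --pt "0 0 0 6 0 -5 0"

```text
time_s: 5.25
ee_pos: [580.8, 128.6, 153.7]
ee_rot: [180.0, 0.0, -1.9]
force: [4.3, 1.3, -10.9]
gripper_width: 27.0
gripper_force: 20.0
```

Call:
step_arm --pt "0 0 0 6 0 -4 0" --pt "0 0 0 6 0 -4 0" --pt "0 0 0 6 0 -4 0" --pt "0 0 0 7 0 -3 0" --pt "0 0 0 7 0 -3 0" --pt "0 0 0 7 0 -2 0" --pt "0 0 0 7 0 -2 0" --pt "0 0 0 7 0 -2 0"

```text
time_s: 6.25
ee_pos: [633.7, 126.7, 178.4]
ee_rot: [180.0, 0.0, -1.9]
force: [-1.4, -1.9, -6.3]
gripper_width: 26.7
gripper_force: 20.0
```

Call:
step_arm --pt "0 0 0 7 0 -1 0" --pt "0 0 0 7 0 -1 0" --pt "0 0 0 7 0 0 0" --pt "0 0 0 7 0 0 0" --pt "0 0 0 7 0 1 0" --pt "0 0 0 7 0 1 0" --pt "0 0 0 7 0 1 0" --pt "0 0 0 7 0 2 0"

```text
time_s: 7.25
ee_pos: [691.2, 124.7, 176.4]
ee_rot: [180.0, -0.2, -1.9]
force: [-1.6, -5.5, 4.6]
gripper_width: 26.9
gripper_force: 20.0
```

Call:
step_arm --pt "0 0 0 0 0 0 0.7" --pt "0 0 0 0 0 0 0.7" --pt "0 0 0 0 0 0 0.7" --pt "0 0 0 0 0 0 0.7" --pt "0 0 0 0 0 -10 0.7" --pt "0 0 0 0 0 -30 0.7" --pt "0 0 0 0 0 -40 0.7" --pt "0 0 0 0 0 -40 0.7"

```text
time_s: 8.25
ee_pos: [689.5, 125.3, 297.0]
ee_rot: [-180.0, -0.1, -1.9]
force: [0.3, 0.3, -0.8]
gripper_width: 63.8
gripper_force: 0.0
```

Call:
step_arm --pt "0 0 0 -30 0 0 0.7" --pt "0 0 0 -50 0 0 0.7" --pt "0 0 0 -50 0 0 0.7" --pt "0 0 0 -50 0 0 0.7" --pt "0 0 0 -50 0 0 0.7" --pt "0 0 0 -30 0 0 0.6" --pt "0 0 0 0 0 0 0.6" --pt "0 0 0 0 0 0 0.6"

```text
time_s: 9.25
ee_pos: [430.6, 134.0, 295.7]
ee_rot: [-180.0, -0.1, -1.9]
force: [-0.5, -0.5, -0.3]
gripper_width: 54.6
gripper_force: 0.0
```

```bash
python3 - <<'E'
from h import *
s=state(); print(s["time_s"],s["ee_pos"],s["ee_rot"],s["gripper_width"])
for n in("scene","top","wrist"): 
    f=grab(n); cv2.imwrite(f"pics/{n}2.png",f["image"])
a=cv2.imread("pics/top2.png")[110:270,120:330]; b=cv2.imread("pics/wrist2.png")
cv2.imwrite("pics/c2.png",np.vstack([cv2.resize(a,(394,300)),cv2.resize(b,(394,246))]))
E
```

```text
9.25 [430.64684038 133.9687991  295.65528812] [-1.79975772e+02 -1.26371890e-01 -1.89943486e+00] 54.556134639098616
```

View pics/c2.png

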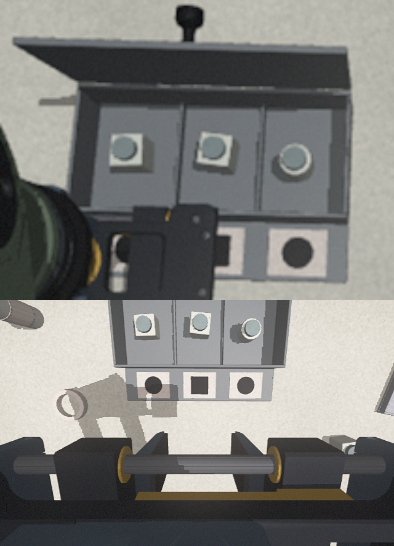

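View pics/scene2.png

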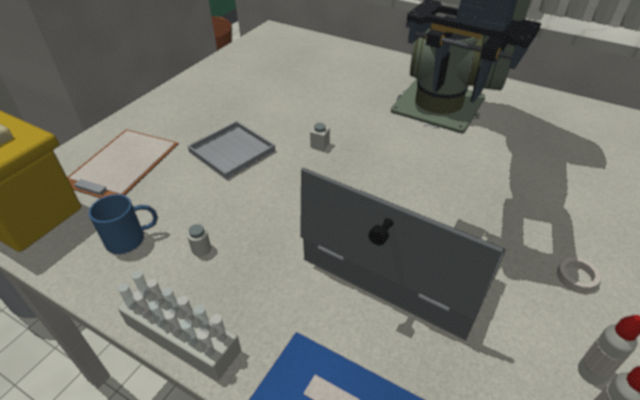

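Top and wrist views: the lid stands open. The left (+y) compartment has a square bottle behind a disc label, so that is the wrong one; the middle square and the right round bottle belong where they are. Next I measure the wrong one (top ≈(187,188), wrist ≈(234,39)).

```bash
python3 - <<'E'
from h import *
for n,(u,v),r in(("top",(187,188),16),("wrist",(237,39),26)):
    f=grab(n); im=f["image"]; v0=max(0,v-r); sub=im[v0:v+r,u-r:u+r]
    g=sub.max(2); sat=sub.max(2).astype(int)-sub.min(2)
    m=(g>150).astype(np.uint8)
    hsv=cv2.cvtColor(sub,cv2.COLOR_BGR2HSV)
    w=cv2.morphologyEx(m,cv2.MORPH_CLOSE,np.ones((3,3)))
    c=max(cv2.findContours(w,cv2.RETR_EXTERNAL,cv2.CHAIN_APPROX_NONE)[0],key=cv2.contourArea)
    c=cv2.convexHull(c)+np.array([u-r,v0])
    P=np.array([onz(f,*q,53)[:2] for q in c[:,0]],np.float32); print(n,"white hull rect @53",cv2.minAreaRect(P))
    # cap: bluish-grey, sat by blue-red
    br=sub[...,0].astype(int)-sub[...,2]; k=((br>12)&(g>95)).astype(np.uint8)
    N,l,st,ce=cv2.connectedComponentsWithStats(k); i=1+np.argmax(st[1:,4])
    p=ce[i]+[u-r,v0]; print("cap",p,st[i],onz(f,*p,63))
    cv2.imwrite(f"pics/z{n}.png",cv2.resize(sub,(300,300),interpolation=0))
a,b=cv2.imread("pics/ztop.png"),cv2.imread("pics/zwrist.png"); cv2.imwrite("pics/z.png",np.hstack([a,b]))
E
```

```text
top white hull rect @53 ((589.2939453125, 226.45132446289062), (37.402347564697266, 36.03946304321289), 89.50167846679688)
cap [185.43037975 188.53164557] [ 9 11 12 11 79] [587.90525717 226.05386797  63.        ]
wrist white hull rect @53 ((589.584716796875, 226.10824584960938), (60.93305969238281, 53.14939498901367), 88.00328826904297)
cap [232.5  25. ] [21 12  2  1  2] [601.44536908 226.34205119  63.        ]
```

View pics/z.png

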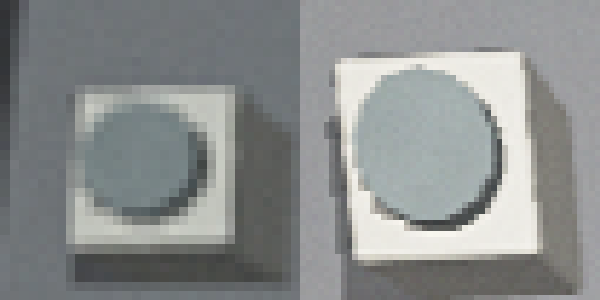

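```bash
python3 - <<'E'
from h import *
f=grab("wrist"); print(np.array(f["tool_from_camera"]).round(2))
for q in((217.4,23.7),(302.3-88+47.6-.4,22),(304.7,0)): pass
u0,v0,k=211,13,52/300
C=[(37,55),(225,53),(243,250),(57,260)]
P=np.array([onz(f,u0+a*k,v0+b*k,53)[:2] for a,b in C]); print(P.round(1),P.mean(0).round(1))
e=P[1]-P[0]; print(np.degrees(np.arctan2(e[0],-e[1])), np.linalg.norm(np.diff(P,axis=0),axis=1))
E
```

```text
[[  -0.     -0.97   -0.23   66.15]
 [   1.     -0.      0.      1.22]
 [  -0.     -0.23    0.97 -168.53]
 [   0.      0.      0.      1.  ]]
[[606.9 245.3]
 [606.  208.8]
 [570.4 208.3]
 [569.8 245.4]] [588.3 227. ]
-1.43486621395831 [36.48249582 35.64568878 37.04949169]
```

Call:
step_arm --pt "0 0 0 40 -24.5 0 0.6" --pt "0 0 0 40 -24.5 0 0.6" --pt "0 0 0 40 -24.5 0 0.6" --pt "0 0 0 39.5 -24.5 0 0.6" --pt "0 7.5 0 0 0 0 0.6" --pt "0 7.5 0 0 0 0 0.6" --pt "0 0 0 -10.4 0 38.6 0.6" --pt "0 0 0 -10.4 0 38.6 0.6"

```text
time_s: 10.55
ee_pos: [592.2, 226.7, 214.3]
ee_rot: [-180.0, -15.1, -1.9]
force: [-0.3, 0.2, 0.1]
gripper_width: 54.8
gripper_force: 0.0
```

Call:
step_arm --pt "0 0 0 -10.4 0 38.6 0.6" --pt "0 0 0 -10.4 0 38.6 0.6" --pt "0 0 0 -10.4 0 38.6 0.6" --pt "0 0 0 0 0 0 0.6" --pt "0 0 0 0 0 0 0.6" --pt "0 0 0 0 0 0 0.6" --pt "0 0 0 0 0 0 0.6" --pt "0 0 0 0 0 0 0.6"

```text
time_s: 11.55
ee_pos: [592.4, 226.6, 95.9]
ee_rot: [-180.0, -15.1, -1.9]
force: [-1.1, 0.1, -0.9]
gripper_width: 54.7
gripper_force: 0.0
```

```bash
python3 - <<'E'
from h import *
s=state(); print(s["time_s"],s["ee_pos"],s["ee_rot"],s["gripper_width"])
f=grab("wrist"); cv2.imwrite("pics/w3.png",f["image"])
print(proj(f,[588.4,226.5,63]))
E
```

```text
11.55 [592.38395826 226.62021302  95.90725383] [-179.97040544  -15.0758392    -1.90739856] 54.719214359358915
[322.11322094 246.70864766]
```

View pics/w3.png

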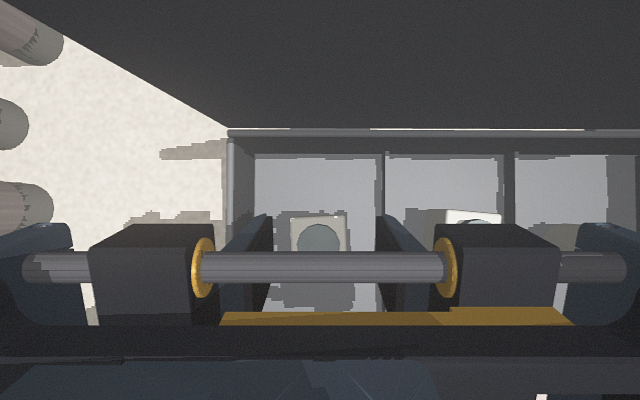

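Wrist view: the cap is at (320,240), centred between the fingers and close to the prediction. Next I descend and grip.

Call:
step_arm --pt "0 0 0 -4.4 0 16.4 0.6" --pt "0 0 0 -4.4 0 16.4 0.6" --pt "0 0 0 -4.4 0 16.4 0.6" --pt "0 0 0 -4 0 15.5 0.6" --pt "0 0 0 0 0 0 0.6" --pt "0 0 0 0 0 0 0.3" --pt "0 0 0 0 0 0 0.3" --pt "0 0 0 0 0 0 0.3" --force 15

```text
time_s: 12.6
ee_pos: [592.8, 226.8, 29.0]
ee_rot: [-180.0, -15.1, -1.9]
force: [-0.2, -0.0, 2.2]
gripper_width: 37.7
gripper_force: 15.0
```

Call:
step_arm --pt "0 0 0 0 0 0 0.2" --pt "0 0 0 0 0 0 0.2" --pt "0 0 0 0 0 0 0.2" --pt "0 0 0 0 0 0 0.2" --pt "0 0 0 2 0 -8 0.2" --pt "0 0 0 2.6 0 -9.6 0.2" --pt "0 0 0 2.6 0 -9.6 0.2" --pt "0 0 0 2.6 0 -9.6 0.2"

```text
time_s: 13.6
ee_pos: [592.1, 226.5, 67.0]
ee_rot: [180.0, -15.0, -1.9]
force: [0.1, 0.6, 0.3]
gripper_width: 38.0
gripper_force: 15.0
```

Call:
step_arm --pt "0 0 0 9.6 0 -35.8 0.2" --pt "0 0 0 9.6 0 -35.8 0.2" --pt "0 0 0 9.6 0 -35.8 0.2" --pt "0 0 0 -4 20 -1 0.2" --pt "0 0 0 -7.5 39.5 -2 0.2" --pt "0 0 0 -7.5 39.5 -2 0.2" --pt "0 0 0 -7.5 39.5 -2 0.2" --pt "0 0 0 -7.5 39.5 -2 0.2"

```text
time_s: 14.6
ee_pos: [549.1, 47.8, 175.8]
ee_rot: [180.0, -14.8, -1.9]
force: [0.6, -0.9, -0.7]
gripper_width: 37.8
gripper_force: 15.0
```

Call:
step_arm --pt "0 0 0 -7.5 39.5 -2 0.2" --pt "0 0 0 -7.5 39.5 -2 0.2" --pt "0 0 0 -7.5 39.5 -2 0.2" --pt "0 0 0 -7.5 39.5 -2 0.2" --pt "0 0 0 -7.5 39.5 -2 0.2" --pt "0 0 0 -7.5 39.5 -2 0.2" --pt "0 0 0 -7.5 39.5 -2 0.2" --pt "0 0 0 -7.5 39.5 -2 0.2"

```text
time_s: 15.6
ee_pos: [476.4, -265.0, 175.9]
ee_rot: [-179.9, -14.9, -2.0]
force: [0.6, -0.3, -0.4]
gripper_width: 37.7
gripper_force: 15.0
```

Call:
step_arm --pt "0 0 0 -7.5 39.5 -2 0.2" --pt "0 0 0 -7.5 39.5 -2 0.2" --pt "0 0 0 -3 20 -1 0.2" --pt "0 0 0 0 0 0 0.2" --pt "0 0 0 0 0 0 0.2" --pt "0 0 0 0 0 0 0.2" --pt "0 0 0 0 0 0 0.2" --pt "0 0 0 0 0 0 0.2"

```text
time_s: 16.6
ee_pos: [456.8, -361.8, 177.5]
ee_rot: [180.0, -15.0, -1.8]
force: [-0.1, 0.2, 0.2]
gripper_width: 38.2
gripper_force: 15.0
```

```bash
python3 - <<'E'
from h import *
s=state(); print(s["time_s"],s["ee_pos"],s["ee_rot"],s["gripper_width"])
f=grab("scene");a=f["image"]; b=grab("top")["image"]
cv2.imwrite("pics/s4.png",np.hstack([cv2.resize(a[60:260,160:400],(400,333)),cv2.resize(b[150:350,340:580],(400,333))]))
E
```

```text
16.6 [ 456.82587861 -361.84230208  177.5174127 ] [179.99091699 -15.00727953  -1.84986148] 38.18644371764493
```

View pics/s4.png

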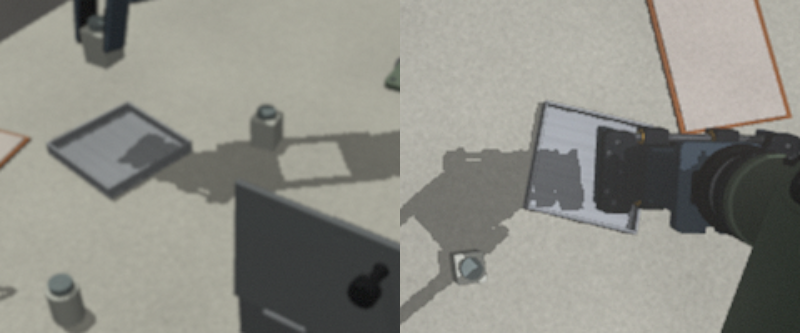

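The bottle hangs upright over the tray. Next I lower it and release.

Call:
step_arm --pt "0 0 0 -6.5 0 24.1 0.2" --pt "0 0 0 -6.5 0 24.1 0.2" --pt "0 0 0 -6.5 0 24.1 0.2" --pt "0 0 0 -6.5 0 24.1 0.2" --pt "0 0 0 -6.5 0 24.1 0.2" --pt "0 0 0 -3.1 0 11.6 0.2" --pt "0 0 0 -1.8 0 6.8 0.2" --pt "0 0 0 -0.8 0 2.9 0.2"

```text
time_s: 17.7
ee_pos: [456.8, -362.6, 30.8]
ee_rot: [180.0, -15.0, -1.9]
force: [0.0, -0.6, -1.1]
gripper_width: 38.1
gripper_force: 15.0
```

Call:
step_arm --pt "0 0 0 0 0 0 0.2" --pt "0 0 0 0 0 0 0.2" --pt "0 0 0 0 0 0 0.2" --pt "0 0 0 0 0 0 0.2" --pt "0 0 0 0 0 0 0.2" --pt "0 0 0 0 0 0 0.2" --pt "0 0 0 0 0 0 0.2" --pt "0 0 0 0 0 0 0.2"

```text
time_s: 18.7
ee_pos: [456.4, -362.3, 30.5]
ee_rot: [180.0, -15.0, -1.9]
force: [1.0, -0.7, -1.3]
gripper_width: 38.1
gripper_force: 15.0
```

No contact yet, so I lower another 2 mm, release and retreat.

Call:
step_arm --pt "0 0 0 -0.5 0 2 0.2" --pt "0 0 0 0 0 0 0.2" --pt "0 0 0 0 0 0 0.2" --pt "0 0 0 0 0 0 0.65" --pt "0 0 0 0 0 0 0.65" --pt "0 0 0 0 0 0 0.65" --pt "0 0 0 0 0 0 0.65" --pt "0 0 0 0 0 0 0.65"

```text
time_s: 19.7
ee_pos: [456.4, -362.4, 28.5]
ee_rot: [180.0, -15.0, -1.9]
force: [0.1, 0.7, 1.0]
gripper_width: 59.6
gripper_force: 0.0
```

Call:
step_arm --pt "0 0 0 2.6 0 -9.6 0.65" --pt "0 0 0 5.2 0 -19.3 0.65" --pt "0 0 0 10.4 0 -38.6 0.65" --pt "0 0 0 10.4 0 -38.6 0.65" --pt "0 0 0 10.4 0 -38.6 0.65" --pt "0 0 0 -50 0 -13 0.65" --pt "0 0 0 -50 0 -13 0.65" --pt "0 0 0 0 0 0 0.65"

```text
time_s: 20.7
ee_pos: [350.7, -358.4, 178.3]
ee_rot: [180.0, -15.0, -2.1]
force: [0.9, 0.6, 0.1]
gripper_width: 59.2
gripper_force: 0.0
```

```bash
python3 - <<'E'
from h import *
s=state(); print(s["time_s"],s["ee_pos"],s["force"],s["gripper_width"])
a=grab("scene")["image"]; b=grab("top")["image"]
cv2.imwrite("pics/s5.png",np.vstack([cv2.resize(a[80:380,140:560],(420,300)),cv2.resize(b[120:320,140:560],(420,200))]))
E
```

```text
20.7 [ 350.72167108 -358.38643586  178.2809849 ] [0.89463117 0.64426017 0.13757055] 59.2432962204339
```

View pics/s5.png

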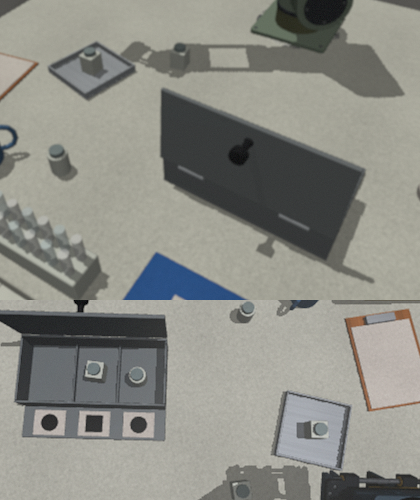

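The bottle stands upright in the tray (crop ≈(318,429)), the other two bottles are in place in the case, and the lid stands open.

```bash
python3 -c "
from workcell import *
print(job_done())"
```

```text
the job is handed in; nothing more can be done
None
```

The wrongly packed square bottle, from the +y disc-labelled compartment, now stands upright in the steel tray; the other two bottles are still in place, the lid is open at about 1.5 rad, and the job is handed in (no verdict was returned).

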